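Tip the fobs from the mug into the parts case and close its lid

ROBOT

A 6-joint arm with a two-finger parallel gripper is mounted at the origin on a cart in front of the work surface, level with it; the furniture and walls round the work are solid. World frame = base frame: x ahead of the robot, y to its left, z up, the work surface at z = 0. Lengths are in mm, angles in rad, forces in N, time in s.
With the tool pointing down it reaches from about 250 to 775 mm from the base axis. Payload 4 kg.
Tool frame: the origin (TCP) lies between the finger pads; the fingertips stand 19 mm ahead of it and the grasp point (between the pads) is the TCP; z points along the fingers, y is the line along which they close (so a half turn about z gives the same grasp; the last joint's range is limited). The gripper opens to 94 mm and grips with 3 to 60 N. Pads are 16 mm wide; open, the fingers measure 119 mm over their backs; the gripper's body (75 mm by 177 mm) begins 78 mm behind the grasp point.
Start: joints at [-0.103, 0.087, 1.371, -0, 1.684, -0.103], TCP at [550.017, -0.006, 224.506] pointing down, gripper open.
Joint ranges: [-3.1, 3.1], [-0.76, 2.03], [0.27, 2.55], [-1.08, 4.22], [0.17, 2.65], [-2.57, 2.57]. Speed limits (rad/s): [2.79, 2.79, 3.14, 3.14, 3.14, 3.14].

INTERFACE

Orientations are given as [roll, pitch, yaw] about the fixed x, y, z axes, in that order (R = Rz(yaw) Ry(pitch) Rx(roll)).
In Python, from rig import env gives the robot as it stands. Calls block until the motion is done:
- env.goto(position, orientation): joint-space move of the TCP to a pose.
- env.move_l(position, rot=None, feed=150, until_force=None): straight line of the TCP; rot=None keeps the orientation; feed is the mean speed in mm/s. With until_force (N) it stops when the force on the tool has changed by that much, and returns True; else False.
- env.set_joints(angles): joint-space move.
- env.ungrasp() and env.gripper_close(grip_force=None): open the fingers fully, or close them until they stop; grip_force is the grip in N (None keeps the last).
- env.wait(seconds).
- env.solve_ik(position, orientation): joint angles nearest the present ones, or None.
- env.sense(): the state.
- env.capture(name): name is "scene" or "side" or "wrist"; returns a dict with "img" (400x640x3 uint8, red, green, blue), "range_z" (400x640 float32, mm along the optical axis (not along the pixel's ray), 0 where there is no reading), "mtx" (3x3 intrinsics, pixels), "cam_to_world" (4x4, takes a point from camera to world coordinates). Camera axes: x right, y up, looking along -z (the intrinsics and any distortion apply to the point x, -y, -z); pixel columns grow to the right and rows downward; lengths in mm; the calibration is good to about 2 mm. A picture is of the moment at which its call begins.
A pose or a line that the arm cannot do raises env.Unreachable and nothing moves.
- env.close_job(): hands the job in; it is judged then, once.
Trained networks look in a picture, given as the dict that the camera call returned (one of the last four; its "shot" number tells which), for a name from the list of things; names that differ only in an ending like _2 or _b are one class to them, and where a whole thing is asked for, a point or a joint stands for the part that bears it (a point fixed in the world has none). Each returns a list of dicts, best first, with "score" (0 to 1); they miss things now and then, are a little off and sometimes report something else, mostly with a low value. They report only what shows in the picture. A call takes as long as a camera call.
- env.spot_in(picture, thing): "centre" ([x, y, z] in mm, in world coordinates, good to about 4 mm: the middle of the surface that is visible of it).
- env.regions_of(picture, thing): "pixels" (400x640 bool, what is visible of it).
- env.place_of(picture, thing): "centre" ([x, y, z] in mm, in world coordinates, good to about 4 mm: a listed point, or the origin of a listed thing).
The state is a dict: "time_s": time; "qpos": joint angles; "joint_vel": joint speeds; "effort": joint torques, N m; "eef_pos": TCP position; "tool_rot": TCP orientation; "contact_force": force on the tool from outside, world axes, zero at the start; "moment": the same for the moment, N m; "grip_width": opening from 0.0 (shut) to 1.0 (fully open); "gripper_force": force on a finger pad.
Only numpy, scipy, OpenCV 4.12 (cv2) and the standard library are available. Lean on these libraries where they do the work, as an engineer would, in place of code of your own. Each camera call takes 0.05 s, during which the arm holds its last target. There are 200 camera calls.

TASK

Put the three fobs in the mug away: tip the mug low over the empty bin of the open parts case and let them all slide out into it. Stand the mug upright in the middle of its coaster again without dropping it, let go, and then close the case's lid fully. Leave everything else as it lies.

Things in the scene. Friction and masses are not known exactly. Their poses are not given: they have to be found in the camera images.
- mug: Mug, 81 mm across, 101 mm high, inside 70 mm across, floor 7 mm thick, 0.18 to 0.28 kg, with three fobs in it. z points up out of the mouth. Origin at the underside, 16 mm off the mug's axis: the axis stands at (0, 16) mm of its frame, the handle sticks out along its -y to y = -57 mm: an upright loop 30 mm wide (along x), 18 to 94 mm above the underside; fingers cannot pass through it
- mug_base (a point): Point on the mug's axis at its underside
- mug_mouth (a point): Point on the mug's axis in the plane of the rim, 101 mm above the underside
- mug_handle (a point): Point in the upper half of the mug's handle, 58 mm from the mug's axis and 70 mm above the underside; a good place to pinch the handle across its width of 30 mm (along the mug's x)
- coaster: Round cork coaster, 100 mm across and 4 mm thick, fixed; origin at the centre of its underside
- case: Open small-parts case, fixed. Origin at the centre of its underside; its front looks along its -x, to the right of the robot. The tub is 190 mm (x) by 252 mm (y), walls and floor 3 mm thick, rim 50 mm high; a handle sticks 31 mm out of its front, 15 to 27 mm high. Three bins lie side by side (along y) in it. The clear lid stands up along the side opposite its front, on the left
- case_lid (a joint): Angle of the case's clear lid: 0 closed, 1.8 rad fully open, hinged along the top of its left side, turning about the case's y. It starts at 1.45 to 1.75 rad. The hinge rubs: the lid stays where it is left above about 1.1 rad, and falls shut by itself below that. It weighs 0.18 kg
- lid_hinge (a point): Middle of the lid's hinge line: 100 mm along x from the case's origin and 50 mm above the bench, fixed to the case
- lid_edge (a point): Middle of the lid's free edge at its outer face, 196 mm along the lid from the hinge line and 18 mm off it. The lid is a pan of clear plastic 256 mm wide, 18 mm deep; its rim points into the case, its flat outer face away from the bins while it stands open; two black latch tabs, 26 mm wide, sit on its free edge 75 mm either side of the middle
- bin_empty: The empty one of three like black bins in the case (any of the three places). Outside 178 mm (its x) by 80 mm (its y), 36 mm high, walls and floor 3 mm thick. Origin at the centre of its underside, 3 mm above the bench; x and y as the case's
- tape_roll: Roll of packing tape lying flat behind the mug, fixed, 74 mm across and 36 mm high; to be left alone. Origin at the centre of its underside
- stick_pack: Banded pack of black recorder sticks, 45 x 72 x 54 mm, standing behind the mug; to be left alone. Origin at the centre of its underside
- charger: Black plug-in charger, 76 x 36 x 24 mm, lying in front of the mug, to its right; to be left alone. Origin at the centre of its underside
- fob_a: One of the three like locator fobs in the mug: a rounded block 24 x 34 x 10 mm with a small ring at one end, 18 g. They slide out of the mug when it is tipped some 125 degrees or more, or with a shake. Origin at its underside, near the middle
- fob_b: One of the three like locator fobs in the mug: a rounded block 24 x 34 x 10 mm with a small ring at one end, 18 g. They slide out of the mug when it is tipped some 125 degrees or more, or with a shake. Origin at its underside, near the middle
- fob_c: One of the three like locator fobs in the mug: a rounded block 24 x 34 x 10 mm with a small ring at one end, 18 g. They slide out of the mug when it is tipped some 125 degrees or more, or with a shake. Origin at its underside, near the middle

How it is judged:
By the outcome, as a careful person would: the job done as asked, in the order asked, and still so for the second after the job is handed in, with the robot touching nothing.
It also fails if it takes over 69 s, if anything falls off the work surface, if the arm or the gripper's body presses on something with over 40 N, if the wrist force passes 120 N, or if a joint passes its speed limit or range.

## Working session

There is one attempt and no reset: what is moved stays moved. The work goes in short steps, each a Python script; the robot and the scene stay as the last script left them, time stands still between calls to the robot, and variables do not carry over. Pictures are saved under pics/ and viewed, at most 13 in all, crops included, and the job is handed in when it is done.

```bash
mkdir -p pics
cat > /tmp/a.py <<'E'
from rig import env
import cv2, numpy as np
ims=[]
for n in("scene","side"):
    p=env.capture(n); ims.append(p["img"])
    print(n,np.round(p["cam_to_world"][:3,3]))
    for t in("mug","mug_base","mug_mouth","mug_handle","coaster","case","lid_hinge","lid_edge","bin_empty","tape_roll","stick_pack","charger","fob_a"):
        try:
            r=env.place_of(p,t); print(t,[(np.round(d["centre"]).tolist(),round(d["score"],2)) for d in r[:3]])
        except Exception as e: print(t,repr(e)[:80])
for n,i in zip("ab",ims): cv2.imwrite(f"pics/{n}.png",i[:,:,::-1])
print(env.sense())
E
python3 /tmp/a.py
```

```text
scene [-141. -496.  835.]
mug [([499.0, -233.0, 2.0], 0.71), ([473.0, 131.0, 2.0], 0.44)]
mug_base [([514.0, -222.0, 4.0], 0.72), ([442.0, 252.0, 246.0], 0.72), ([474.0, 131.0, 3.0], 0.46)]
mug_mouth [([508.0, -222.0, 102.0], 0.84), ([601.0, -185.0, 0.0], 0.6)]
mug_handle [([470.0, -257.0, 77.0], 0.85)]
coaster [([506.0, -214.0, -4.0], 0.49)]
case []
lid_hinge [([451.0, 226.0, 52.0], 0.62)]
lid_edge [([444.0, 251.0, 244.0], 0.71)]
bin_empty [([474.0, 133.0, 6.0], 0.97)]
tape_roll [([618.0, -275.0, 2.0], 0.74)]
stick_pack [([602.0, -183.0, 0.0], 0.63)]
charger [([413.0, -299.0, -3.0], 0.71)]
fob_a []
side [1063.  703. 1447.]
mug [([500.0, -235.0, 4.0], 0.69), ([505.0, -216.0, -3.0], 0.54)]
mug_base [([516.0, -221.0, 4.0], 0.59), ([412.0, -303.0, 2.0], 0.44)]
mug_mouth [([616.0, -277.0, 4.0], 0.65)]
mug_handle [([472.0, -262.0, 72.0], 0.57)]
coaster [([507.0, -216.0, 0.0], 0.51)]
case [([507.0, -224.0, 106.0], 0.41)]
lid_hinge [([451.0, 228.0, 52.0], 0.72)]
lid_edge [([444.0, 254.0, 244.0], 0.9)]
bin_empty [([480.0, 131.0, 1.0], 0.76)]
tape_roll [([616.0, -278.0, 4.0], 0.82)]
stick_pack [([600.0, -180.0, 1.0], 0.87), ([616.0, -278.0, 4.0], 0.45)]
charger [([412.0, -299.0, 3.0], 0.4)]
fob_a []
{'time_s': 1.4, 'qpos': array([-1.03126898e-01,  8.72191956e-02,  1.37071121e+00, -1.66097053e-06,
        1.68357691e+00, -1.03139787e-01]), 'joint_vel': array([ 0.00140279,  0.00041525,  0.00083107, -0.00040149,  0.00022145,
        0.00188475]), 'effort': array([ 1.29164222e-03, -3.40042055e+01, -3.02587187e+01,  7.18661165e-02,
        2.40300852e-02, -1.79057110e-05]), 'eef_pos': array([ 5.50021450e+02, -2.21835902e-02,  2.24489679e+02]), 'tool_rot': array([3.14150794e+00, 1.04276355e-05, 1.57080903e+00]), 'contact_force': array([-0.02469797,  0.37752594, -0.54034753]), 'moment': array([ 0.00392526, -0.02276176,  0.01570062]), 'gripper_force': 0.0, 'grip_width': 1.0022872472689193}
```

View pics/a.png

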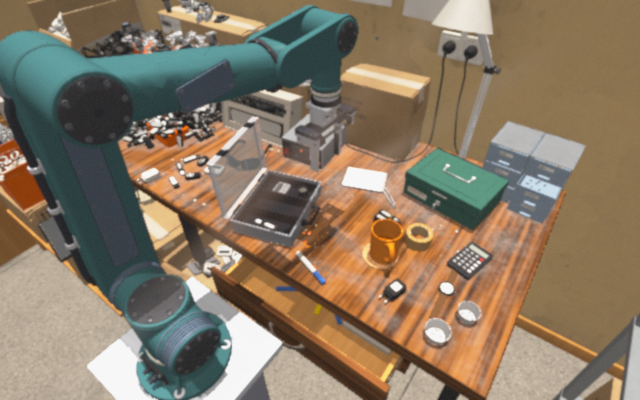

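View pics/b.png

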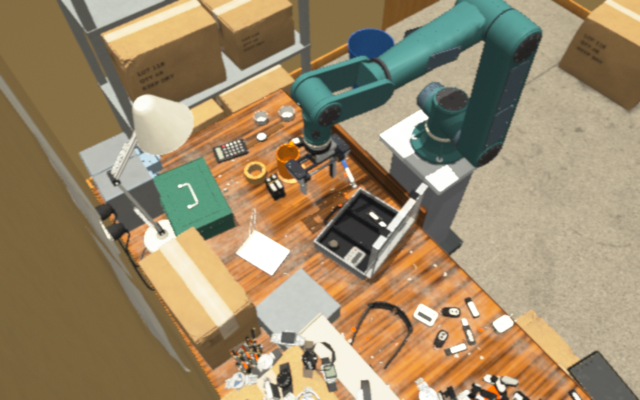

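The mug (scene image, ~385,240) sits on its coaster with the handle towards the robot's right. The case (~270,205) has its middle bin empty, and its lid stands open on the left. I'll take closer wrist views next.

```bash
cat > /tmp/b.py <<'E'
from rig import env
import cv2, numpy as np, pickle
T=dict(mug=["mug","mug_base","mug_mouth","mug_handle","coaster","charger"],case=["lid_hinge","lid_edge","bin_empty","case"])
for n,pos in(("case",[430,60,330]),("mug",[440,-200,330])):
    env.goto(pos,[np.pi,0,np.pi/2])
    p=env.capture("wrist"); pickle.dump({k:p[k] for k in("img","range_z","mtx","cam_to_world")},open(f"/tmp/{n}.pkl","wb"))
    cv2.imwrite(f"pics/w_{n}.png",p["img"][:,:,::-1])
    for t in T[n]:
        r=env.place_of(p,t); print(t,[(np.round(d["centre"],1).tolist(),round(d["score"],2)) for d in r[:2]])
    # masks -> world clouds
    for t in (["mug","coaster"] if n=="mug" else ["bin_empty"]):
        for d in env.regions_of(p,t)[:1]:
            m=d["pixels"]&(p["range_z"]>0); v,u=np.nonzero(m); z=p["range_z"][m]; K=p["mtx"]
            C=np.c_[(u-K[0,2])*z/K[0,0],-(v-K[1,2])*z/K[1,1],-z,np.ones(len(z))]
            W=(C@p["cam_to_world"].T)[:,:3]; np.save(f"/tmp/{n}_{t}.npy",W)
            print(t,d["score"],len(W),np.percentile(W,[1,50,99],axis=0).round(1).tolist())
print(env.sense()["time_s"],env.sense()["qpos"],env.sense()["tool_rot"])
E
python3 /tmp/b.py
```

```text
lid_hinge [([451.4, 226.8, 49.1], 0.73)]
lid_edge []
bin_empty [([477.1, 131.1, 5.0], 0.84), ([498.4, -232.3, 6.0], 0.39)]
case []
bin_empty 0.56 5972 [[423.6, 43.1, 4.3], [480.0, 137.8, 6.6], [533.7, 221.7, 40.2]]
mug [([498.9, -231.9, 4.0], 0.64)]
mug_base []
mug_mouth [([513.7, -222.9, 108.5], 0.9)]
mug_handle [([466.5, -263.1, 74.3], 0.77), ([619.4, -278.2, 0.9], 0.73)]
coaster [([619.9, -277.1, 0.4], 0.68)]
charger [([410.8, -305.3, 1.4], 0.84), ([498.9, -235.1, 3.9], 0.58)]
mug 0.7 2829 [[461.9, -264.9, 17.1], [513.8, -234.1, 57.9], [549.2, -182.4, 105.7]]
coaster 0.88 773 [[458.7, -245.8, 0.6], [484.2, -186.3, 4.3], [548.7, -167.3, 17.0]]
3.8833 [-5.43039075e-01 -5.86795487e-02  1.31090032e+00  4.16004077e-05
  1.88915712e+00 -5.43951424e-01] [3.14138844e+00 7.73373727e-05 1.57172169e+00]
```

```bash
cat > /tmp/c.py <<'E'
import numpy as np, cv2
from scipy.optimize import least_squares
a=cv2.imread("pics/w_case.png");b=cv2.imread("pics/w_mug.png")
cv2.imwrite("pics/w2.png",cv2.resize(np.vstack([a,b]),(480,600)))
def fit(P,r0,n):
    s=least_squares(lambda c:np.hypot(P[:,0]-c[0],P[:,1]-c[1])-r0,P[:,:2].mean(0),loss="soft_l1",f_scale=1.0)
    print(n,len(P),s.x.round(1),"med|res|",np.median(abs(s.fun)).round(2)); return s.x
M=np.load("/tmp/mug_mug.npy")
R=M[(M[:,2]>98)]; c=fit(R,37.75,"rim"); 
b=M[(M[:,2]>30)&(M[:,2]<90)]
d=np.hypot(*(b[:,:2]-c).T); h=b[d>46]; v=(h[:,:2]-c).mean(0); print("handle",len(h),v.round(1),np.degrees(np.arctan2(v[1],v[0])).round(1), h.mean(0).round(1))
w=b[abs(d-40.5)<6]; w=w[((w[:,:2]-c)@v)<40]; fit(w,40.5,"wall")
C=np.load("/tmp/mug_coaster.npy"); C=C[(C[:,2]>-2)&(C[:,2]<9)]
# coaster edge points: convex hull
hull=cv2.convexHull(C[:,:2].astype(np.float32))[:,0]
dd=np.hypot(*(hull-[507,-215]).T); print(np.c_[hull,dd].round(0).tolist())
fit(hull[dd>43],50,"coaster")
B=np.load("/tmp/case_bin_empty.npy"); F=B[B[:,2]<12]
print("floor rect",cv2.minAreaRect(F[:,:2].astype(np.float32)),"all",cv2.minAreaRect(B[:,:2].astype(np.float32)))
E
python3 /tmp/c.py
```

```text
rim 523 [ 511.4 -222. ] med|res| 0.78
handle 105 [-44.1 -38.2] -139.1 [ 467.3 -260.2   52.8]
wall 506 [ 507.6 -223.1] med|res| 0.63
[[551.0, -193.0, 49.0], [550.0, -188.0, 50.0], [533.0, -173.0, 50.0], [526.0, -169.0, 50.0], [521.0, -168.0, 49.0], [519.0, -167.0, 49.0], [517.0, -167.0, 49.0], [510.0, -167.0, 48.0], [499.0, -167.0, 48.0], [496.0, -167.0, 49.0], [486.0, -171.0, 49.0], [483.0, -172.0, 49.0], [477.0, -176.0, 49.0], [474.0, -179.0, 49.0], [469.0, -184.0, 49.0], [467.0, -186.0, 49.0], [464.0, -190.0, 50.0], [460.0, -197.0, 50.0], [459.0, -202.0, 50.0], [459.0, -205.0, 49.0], [459.0, -209.0, 49.0], [459.0, -214.0, 48.0], [459.0, -223.0, 49.0], [459.0, -225.0, 49.0], [462.0, -236.0, 49.0], [464.0, -239.0, 49.0], [466.0, -243.0, 49.0], [468.0, -245.0, 49.0], [473.0, -250.0, 49.0], [475.0, -250.0, 47.0], [551.0, -197.0, 47.0]]
coaster 31 [ 507.8 -215.8] med|res| 0.4
floor rect ((476.4084167480469, 131.11196899414062), (77.81333923339844, 172.53585815429688), 15.70250415802002) all ((478.050048828125, 133.3573455810547), (82.18901824951172, 181.108642578125), 15.699065208435059)
```

View pics/w2.png

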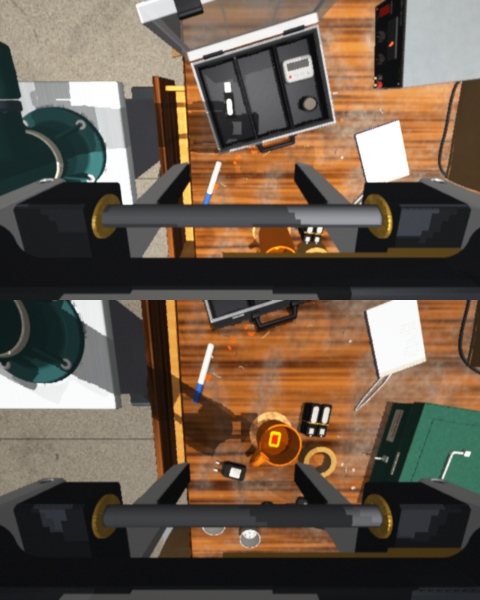

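Empty middle bin: (476.5, 131), yaw 105.7°. Mug axis: (511.5, -222). Coaster: (508, -216). The handle points at -139°. Next I'll search for a reachable grasp and pour.

```bash
cat > /tmp/h.py <<'E'
from rig import env
import numpy as np
from scipy.spatial.transform import Rotation as Ro
ax0=np.array([511.5,-222.2]); CO=np.array([507.9,-215.9]); BIN=np.array([476.5,131.2]); CX=np.array([-.2706,.9627])
MYAW=np.radians(-49.1)
def mugR(yaw): return Ro.from_euler("z",yaw)
def tool_in_mug(al,flip):
    z=np.array([0,np.cos(al),-np.sin(al)]); y=np.array([flip,0,0.]); return Ro.from_matrix(np.c_[np.cross(y,z),y,z])
GP=np.array([0,-58,70.])  # grasp point rel. to axis base
def tool(base,Rm,al,flip):
    return np.asarray(base)+Rm.apply(GP),(Rm*tool_in_mug(al,flip))
def eul(R): return R.as_euler("xyz")
E
cat > /tmp/d.py <<'E'
import sys; sys.path.insert(0,"/tmp")
from h import *
q0=env.sense()["qpos"]; res=[]; ng=0
for al in np.radians([15,30,45,60,75]):
  for fl in(1,-1):
    p,R=tool([*ax0,4],mugR(MYAW),al,fl); q=env.solve_ik(p,eul(R))
    if q is None: continue
    print("grasp",np.degrees(al).round(),fl,np.round(q,2))
    for tau in np.radians([135,145]):
      for sg in(1,-1):          # mouth toward +-case x
       for dpsi in np.radians([0,-30,30]):
        hz=Ro.from_euler("z",dpsi).apply([*(sg*CX),0])
        z=np.sin(tau)*hz+np.cos(tau)*np.array([0,0,1])
        for k in range(24):
          x0=np.cross(z,[0,0,1]);x0/=np.linalg.norm(x0)
          Rm=Ro.from_rotvec(z*k*np.pi/12)*Ro.from_matrix(np.c_[x0,np.cross(z,x0),z])
          # lowest lip point
          dn=np.array([0,0,-1.])-z*(-z[2]); dn/=np.linalg.norm(dn)
          lip=np.array([*(BIN-10*hz[:2]),52.]); base=lip-40.5*dn-101*z
          pt,Rt=tool(base,Rm,al,fl); tz=Rt.apply([0,0,1])
          if tz[2]>0.1: continue
          # gripper hull points: body and fingers
          B=np.array([[sx*37.5,sy*88.5,zz] for sx in(-1,1) for sy in(-1,1) for zz in(-78,-130,-200)]+[[sx*8,sy*45,zz] for sx in(-1,1) for sy in(-1,1) for zz in(19,-60)])
          W=Rt.apply(B)+pt
          if W[:,2].min()<62: continue
          if ((W[:,:2]-BIN)@CX).max()>70: continue
          qp=env.solve_ik(pt,eul(Rt))
          if qp is None: continue
          res.append((np.abs(qp-q).max(),np.degrees([al,tau,dpsi]).round(),fl,sg,k,W[:,2].min().round(),pt.round(),np.round(tz,2),np.round(qp,2)))
res.sort(key=lambda r:r[0]); print(len(res))
for r in res[:25]: print(*r)
E
python3 /tmp/d.py
```

```text
grasp 15.0 1 [-1.23  0.45  1.81  1.13  1.68 -0.77]
grasp 15.0 -1 [-1.23  0.45  1.81  1.13  1.68  2.38]
grasp 30.0 1 [-1.17  0.3   1.81  0.97  1.55 -0.61]
grasp 30.0 -1 [-1.17  0.3   1.81  0.97  1.55  2.53]
grasp 45.0 1 [-1.07  0.18  1.79  0.77  1.44 -0.43]
grasp 60.0 1 [-0.94  0.11  1.75  0.53  1.36 -0.21]
grasp 75.0 1 [-0.78  0.09  1.69  0.27  1.34  0.02]
123
2.4945452096953113 [ 45. 135. -30.] 1 -1 1 86.0 [453. 100. 142.] [0.42 0.91 0.02] [-0.72  0.28  2.16  1.36  1.77  2.07]
2.523457895026908 [ 30. 145. -30.] 1 -1 2 70.0 [437.  93. 129.] [ 0.64  0.77 -0.02] [-0.83  0.12  2.39  1.45  1.63  1.91]
2.5845156222516446 [ 45. 135.   0.] 1 -1 1 86.0 [472.  92. 142.] [-0.09  1.    0.02] [-0.55  0.55  1.72  1.14  2.05  2.16]
2.5958289357807187 [ 15. 135. -30.] -1 -1 21 80.0 [510.  96. 132.] [-0.5   0.81 -0.3 ] [-0.33  0.64  1.31  0.83  2.18 -0.22]
2.611003197877938 [ 30. 145.   0.] 1 -1 2 70.0 [461.  79. 129.] [ 0.17  0.98 -0.02] [-0.67  0.43  1.92  1.19  1.9   2.  ]
2.6158644420207278 [ 30. 135.  30.] 1 -1 2 86.0 [479.  88. 138.] [-0.33  0.93 -0.18] [-0.45  0.57  1.52  0.95  2.12  2.  ]
2.
[... 1641 characters left out ...]
 109.0 [492.  95. 142.] [-0.52  0.82 -0.24] [-0.34  0.64  1.34  0.85  2.22  2.17]
2.7846189843284783 [ 15. 135. -30.] -1 -1 23 118.0 [482.  92. 142.] [-0.03  0.88 -0.48] [-0.49  0.24  1.73  0.89  1.79 -0.41]
2.794983764164969 [ 15. 135.  30.] 1 -1 2 107.0 [479.  88. 138.] [-0.22  0.89 -0.41] [-0.45  0.39  1.6   0.85  1.95  2.03]
2.807743935311401 [ 45. 135.   0.] 1 -1 0 106.0 [487.  95. 144.] [-0.27  0.96 -0.  ] [-0.46  0.63  1.55  1.09  2.15  2.38]
2.8107731592557386 [ 30. 145.   0.] 1 -1 1 88.0 [476.  78. 133.] [-0.05  1.   -0.07] [-0.58  0.51  1.73  1.1   2.    2.2 ]
2.8219469116447433 [ 45. 135.  30.] 1 -1 0 106.0 [504. 105. 144.] [-0.72  0.7  -0.  ] [-0.24  0.86  1.15  0.94  2.47  2.39]
```

```bash
cat >> /tmp/h.py <<'E'
B=np.array([[sx*37.5,sy*88.5,zz] for sx in(-1,1) for sy in(-1,1) for zz in(-78,-130,-200)]+[[sx*8,sy*45,zz] for sx in(-1,1) for sy in(-1,1) for zz in(19,-60)])
_t=np.linspace(0,2*np.pi,16,endpoint=False)
MP=np.array([[40.5*np.cos(a),40.5*np.sin(a),h] for a in _t for h in(0,101)]+[[0,-73,18],[0,-73,94]])
def pour_pose(tau,tauf,dpsi,k,al,fl,sg=-1,lipz=49,off=10):
    """mug pose at tip angle tau on the way to tauf, about one fixed horizontal axis"""
    hz=Ro.from_euler("z",dpsi).apply([*(sg*CX),0]); zf=np.sin(tauf)*hz+np.cos(tauf)*np.array([0,0,1])
    x0=np.cross(zf,[0,0,1]);x0/=np.linalg.norm(x0)
    Rf=Ro.from_rotvec(zf*k*np.pi/12)*Ro.from_matrix(np.c_[x0,np.cross(zf,x0),zf])
    axis=np.cross([0,0,1],hz); Rm=Ro.from_rotvec(axis*(tau-tauf))*Rf; z=Rm.apply([0,0,1])
    mouth_f=np.array([*(BIN-off*hz[:2]),lipz])+0
    dn=np.array([0,0,-1.])-zf*(-zf[2]); dn/=np.linalg.norm(dn); mouth_f=mouth_f-40.5*dn
    s=tau/tauf
    mouth=mouth_f.copy(); base=mouth-101*z
    lo=(Rm.apply(MP)+base)[:,2].min(); want=lipz+(1-s)*60
    base[2]+=want-lo
    pt,Rt=tool(base,Rm,al,fl); return pt,Rt,base,Rm
E
cat > /tmp/e.py <<'E'
import sys; sys.path.insert(0,"/tmp")
from h import *
out=[]
for al in np.radians([30,40,50]):
  for dpsi in np.radians([0,-20,20,40]):
    for k in (22,23,0,1,2,3):
      for tf in (140,147):
        tf=np.radians(tf); qs=[];mn=1e9;mx=-1e9;ok=True;tzs=[]
        for tau in np.linspace(0,tf,8):
            pt,Rt,_,_=pour_pose(tau,tf,dpsi,k,al,1)
            W=Rt.apply(B)+pt; mn=min(mn,W[:,2].min()); mx=max(mx,((W[:,:2]-BIN)@CX).max())
            q=env.solve_ik(pt,eul(Rt)); tzs.append(Rt.apply([0,0,1])[2])
            if q is None: ok=False;break
            qs.append(q)
        if ok and mn>65 and mx<75: out.append((np.abs(np.diff(qs,axis=0)).max(),np.degrees([al,dpsi,tf]).round(),k,round(mn),round(mx),np.round(max(tzs),2),np.round(qs[0],2),np.round(qs[-1],2)))
out.sort(key=lambda r:r[0]); print(len(out))
for o in out[:14]: print(*o)
E
python3 /tmp/e.py
```

```text
0
```

```bash
cat >> /tmp/h.py <<'E'
from scipy.spatial.transform import Slerp
def path(tauf,dpsi,k,yaw,al,fl,n=8,lipz=49,off=10,sg=-1):
    hz=Ro.from_euler("z",dpsi).apply([*(sg*CX),0]); zf=np.sin(tauf)*hz+np.cos(tauf)*np.array([0,0,1])
    x0=np.cross(zf,[0,0,1]);x0/=np.linalg.norm(x0)
    Rf=Ro.from_rotvec(zf*k*np.pi/12)*Ro.from_matrix(np.c_[x0,np.cross(zf,x0),zf])
    S=Slerp([0,1],Ro.concatenate([mugR(yaw),Rf])); P=[]
    for s in np.linspace(0,1,n):
        Rm=S([s])[0]; z=Rm.apply([0,0,1]); tau=np.arccos(np.clip(z[2],-1,1))
        dn=np.array([0,0,-1.])+z*z[2]; dn=dn/max(np.linalg.norm(dn),1e-9)
        w=np.clip(np.degrees(tau)/90,0,1)
        lip=101*z+w*40.5*dn            # rel. to base
        base=np.r_[BIN-off*hz[:2]-lip[:2],0.]
        lo=(Rm.apply(MP))[:,2].min(); base[2]=lipz+(1-s)*60-lo
        pt,Rt=tool(base,Rm,al,fl); P.append((pt,Rt,np.degrees(tau),base,Rm))
    return P
E
cat > /tmp/e.py <<'E'
import sys; sys.path.insert(0,"/tmp")
from h import *
out=[];why=[0,0,0,0]
for al in np.radians([30,45]):
 for fl in (1,-1):
  if env.solve_ik(*(lambda t:(t[0],eul(t[1])))(tool([*ax0,4],mugR(MYAW),al,fl))) is None: continue
  for dpsi in np.radians([-20,0,20,40]):
   for k in (20,21,22,23,0,1,2,3,4):
    for yaw in np.radians([-60,-40,-20,0,20]):
        tf=np.radians(142); P=path(tf,dpsi,k,yaw,al,fl,7)
        ts=[p[2] for p in P]
        if np.diff(ts).min()<-3: why[0]+=1;continue
        W=[R.apply(B)+p for p,R,*_ in P]; mn=min(w[:,2].min() for w in W); mx=max(((w[:,:2]-BIN)@CX).max() for w in W)
        if mn<65 or mx>80: why[1]+=1;continue
        qs=[]
        for p,R,*_ in P:
            q=env.solve_ik(p,eul(R))
            if q is None: break
            qs.append(q)
        if len(qs)<7: why[2]+=1;continue
        out.append((np.abs(np.diff(qs,axis=0)).max(),np.degrees([al,dpsi,yaw]).round(),fl,k,round(mn),round(mx),np.round([p[1].apply([0,0,1])[2] for p in P],2).max(),np.round(ts),np.round(qs[0],2),np.round(qs[-1],2)))
out.sort(key=lambda r:r[0]); print(len(out),why)
for o in out[:14]: print(*o)
E
python3 /tmp/e.py
```

```text
65 [0, 391, 84, 0]
0.40340356102420616 [ 45.   0. -60.] 1 0 72 77 0.12 [  0.  25.  50.  75. 100. 123. 142.] [-0.28 -0.7   2.24  0.61  1.09  0.62] [-0.47  0.73  1.53  1.14  2.21  2.36]
0.4147465281301077 [ 45.  20. -60.] 1 0 72 74 0.12 [  0.  25.  49.  74.  98. 121. 142.] [-0.3  -0.71  2.24  0.62  1.1   0.61] [-0.33  0.87  1.25  1.07  2.42  2.42]
0.43924926972323686 [ 45.  40. -60.] 1 0 72 73 0.12 [  0.  24.  48.  73.  97. 120. 142.] [-0.31 -0.72  2.24  0.62  1.11  0.6 ] [-0.17  1.    1.    0.99  2.63  2.44]
0.4627131138225007 [30. 40.  0.] 1 2 72 6 -0.07 [  0.  25.  50.  74.  99. 122. 142.] [-0.53  0.15  1.74  0.89  1.83 -0.56] [-0.38  0.74  1.34  0.95  2.28  2.05]
0.46909580111523397 [ 45. -20. -40.] 1 0 72 61 0.12 [  0.  27.  53.  79. 104. 127. 142.] [-0.47 -0.45  2.1   0.78  1.35  0.1 ] [-0.61  0.57  1.82  1.24  2.02  2.27]
0.47172481086193896 [ 45. -20. -20.] 1 0 71 39 0.12 [  0.  28.  55.  82. 107. 130. 142.] [-0.48 -0.18  1.91  0.78  1.55 -0.21] [-0.61  0.57  1.82  1.24  2.02  2.27]
0.47557614015359384 [ 30. -20. -20.] 1 1 66 42 -0.12 [  0.  27.  54.  80. 105. 127. 142.] [-0.61
[... 516 characters left out ...]
55] [-0.43  0.65  1.45  0.96  2.18  2.21]
0.48471928643733797 [30.  0.  0.] 1 1 66 16 -0.12 [  0.  27.  54.  80. 105. 127. 142.] [-0.52  0.16  1.73  0.89  1.82 -0.55] [-0.57  0.47  1.74  1.07  1.97  2.2 ]
0.48706409343771373 [ 30.  40. -20.] 1 2 72 22 -0.07 [  0.  24.  49.  73.  97. 120. 142.] [-0.63 -0.11  2.    0.98  1.64 -0.42] [-0.38  0.74  1.34  0.95  2.28  2.05]
0.4894014764413499 [ 30.   0. -40.] 1 2 72 59 -0.07 [  0.  25.  50.  74.  99. 122. 142.] [-0.66 -0.43  2.24  1.07  1.42 -0.19] [-0.66  0.39  1.93  1.17  1.87  2.  ]
0.49280160695508446 [ 45.   0. -40.] 1 0 72 55 0.12 [  0.  26.  52.  77. 102. 125. 142.] [-0.47 -0.46  2.11  0.78  1.35  0.1 ] [-0.47  0.73  1.53  1.14  2.21  2.36]
```

```bash
sed -i 's/GP=np.array(\[0,-58/GP=np.array([0,-61/; s/base=np.r_\[BIN-off\*hz\[:2\]-lip/base=np.r_[BIN-off*sg*CX-lip/' /tmp/h.py
cat >> /tmp/h.py <<'E'
AL=np.radians(30)
def PP(n=7): return path(np.radians(142),np.radians(20),1,0.0,AL,1,n,49,-20)
E
cat > /tmp/f.py <<'E'
import sys; sys.path.insert(0,"/tmp")
from h import *
import cv2
for p,R,t,b,Rm in PP():
    M=Rm.apply(MP)+b; c=(M[:,:2]-BIN)@CX; q=env.solve_ik(p,eul(R))
    print(round(t),p.round(),"maxCX",c.max().round(),"z there",M[c.argmax(),2].round(),"body z",(R.apply(B)+p)[:,2].min().round(),Rm.apply([0,0,1]).round(2),None if q is None else np.round(q,2))
p,R=tool([*ax0,4],mugR(MYAW),AL,1); tz=R.apply([0,0,1])
env.goto(p-tz*100,eul(R)); env.move_l(p,eul(R),feed=120)
print(env.sense()["contact_force"])
env.gripper_close(grip_force=50); s=env.sense(); print(s["time_s"],s["grip_width"]*94,s["gripper_force"],s["eef_pos"],s["contact_force"])
cv2.imwrite("pics/g.png",env.capture("scene")["img"][150:330,280:560,::-1])
env.move_l(s["eef_pos"]+[0,0,30],feed=80); s=env.sense(); print(s["grip_width"]*94,s["gripper_force"],s["contact_force"],s["moment"])
cv2.imwrite("pics/g2.png",cv2.resize(env.capture("scene")["img"][150:330,280:560,::-1],None,fx=2,fy=2))
E
python3 /tmp/f.py
```

```text
0 [482.  51. 179.] maxCX 20.0 z there 109.0 body z 163.0 [0. 0. 1.] [-0.56  0.2   1.68  0.87  1.86 -0.57]
26 [451.  49. 186.] maxCX 29.0 z there 119.0 body z 151.0 [0.44 0.05 0.9 ] [-0.54  0.18  1.66  0.78  1.94 -0.1 ]
52 [432.  53. 180.] maxCX 42.0 z there 123.0 body z 133.0 [0.79 0.02 0.62] [-0.5   0.23  1.62  0.72  2.02  0.35]
78 [435.  60. 159.] maxCX 54.0 z there 117.0 body z 110.0 [ 0.97 -0.07  0.22] [-0.46  0.34  1.57  0.71  2.07  0.79]
102 [457.  65. 147.] maxCX 58.0 z there 122.0 body z 85.0 [ 0.95 -0.21 -0.21] [-0.43  0.48  1.49  0.76  2.14  1.25]
125 [485.  64. 147.] maxCX 54.0 z there 136.0 body z 85.0 [ 0.73 -0.36 -0.57] [-0.43  0.6   1.41  0.86  2.2   1.75]
142 [504.  55. 134.] maxCX 41.0 z there 129.0 body z 93.0 [ 0.36 -0.5  -0.79] [-0.46  0.68  1.38  0.95  2.22  2.22]
[-0.29983001  0.40893634  0.41444048]
7.0167 16.35390244493003 48.109313470486086 [ 465.49771044 -262.21922983   74.15486444] [ 0.62615121 -0.0136131   0.68745975]
13.887427530959238 58.67613618786436 [-0.67297727 -1.12535822 -0.85276099] [-0.50567474  0.59890195  0.00380203]
```

View pics/g2.png

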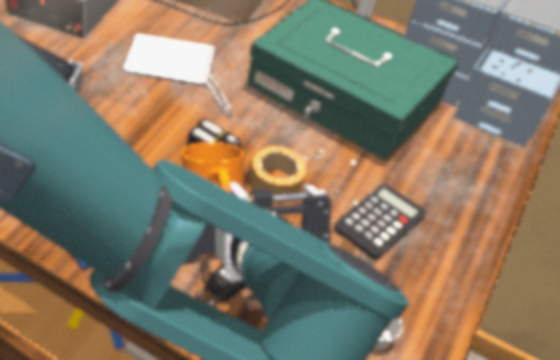

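The arm hides the grasp in the scene view; the mug shows at about (213,160), and the grip reads narrower than 30 mm. I'll check with the wrist camera.

```bash
cat > /tmp/g.py <<'E'
import sys; sys.path.insert(0,"/tmp")
from h import *
import cv2
p=env.capture("wrist"); q=env.capture("side")
cv2.imwrite("pics/h.png",np.vstack([p["img"],cv2.resize(q["img"][100:225,220:420],(640,400))])[:,:,::-1][::1][:800,:])
im=cv2.imread("pics/h.png"); cv2.imwrite("pics/h.png",cv2.resize(im,(480,600)))
for pic in(p,q):
    for t in("mug_mouth","mug_handle","mug_base"):
        print(t,[(np.round(d["centre"],1).tolist(),round(d["score"],2)) for d in env.place_of(pic,t)[:2]])
s=env.sense(); print(s["time_s"],s["grip_width"]*94,s["gripper_force"],s["contact_force"],s["moment"],s["eef_pos"])
E
python3 /tmp/g.py
```

```text
mug_mouth [([516.8, -218.0, 111.4], 0.77), ([470.6, -257.4, 26.5], 0.67)]
mug_handle []
mug_base []
mug_mouth [([518.5, -216.0, 105.1], 0.88)]
mug_handle [([469.8, -262.8, 105.0], 0.55)]
mug_base [([486.8, -244.6, 21.5], 0.7), ([452.1, 229.1, 49.6], 0.6)]
8.0417 14.103351663516433 58.639223432546714 [-1.0130304  -0.98621171  0.24405858] [-0.38425757  0.44249447 -0.04757227] [ 465.52536187 -262.31297728  104.18933955]
```

View pics/h.png

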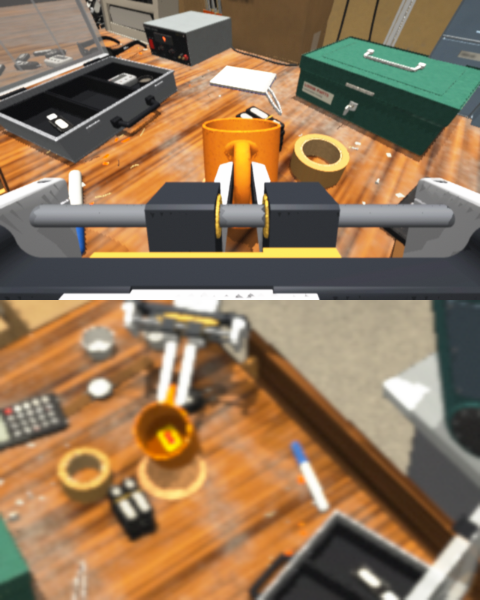

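The mug is held by the handle, but it has pivoted about 25° nose-down in the pinch: the mouth is at z≈108 instead of 135. The fingers were too far out, on the rounded edge of the handle. I'll set it back down, measure again and grip deeper.

```bash
cat >> /tmp/h.py <<'E'
from scipy.optimize import least_squares
def cloud(p,m):
    m=m&(p["range_z"]>0); v,u=np.nonzero(m); z=p["range_z"][m]; K=p["mtx"]
    C=np.c_[(u-K[0,2])*z/K[0,0],-(v-K[1,2])*z/K[1,1],-z,np.ones(len(z))]
    return (C@p["cam_to_world"].T)[:,:3]
def fitc(P,r0):
    s=least_squares(lambda c:np.hypot(P[:,0]-c[0],P[:,1]-c[1])-r0,np.median(P[:,:2],0),loss="soft_l1",f_scale=1.0); return s.x,np.median(abs(s.fun))
def mugcheck(p):
    for t in("mug_mouth","mug_base","mug_handle","mug"):
        print(t,[(np.round(d["centre"],1).tolist(),round(d["score"],2)) for d in env.place_of(p,t)[:1]])
    r=env.regions_of(p,"mug")
    if r:
        W=cloud(p,r[0]["pixels"]); zt=np.percentile(W[:,2],99); R=W[W[:,2]>zt-6]
        A=np.c_[R[:,:2]-R[:,:2].mean(0),np.ones(len(R))]
        print("ztop",zt.round(1),"rim",fitc(R,37.75),len(R),"rim slope",np.linalg.lstsq(A,R[:,2],rcond=None)[0][:2].round(2))
        return W
E
cat > /tmp/f2.py <<'E'
import sys; sys.path.insert(0,"/tmp")
from h import *
import cv2
s=env.sense(); p0=s["eef_pos"]
print(env.move_l(p0-[0,0,29.5],feed=60)); s=env.sense(); print(s["contact_force"],s["grip_width"]*94)
env.ungrasp(); R=Ro.from_euler("xyz",s["tool_rot"]); tz=R.apply([0,0,1])
env.move_l(s["eef_pos"]-tz*100,feed=200)
p=env.capture("wrist"); W=mugcheck(p); np.save("/tmp/m1.npy",W)
q=env.capture("side"); mugcheck(q); q=env.capture("scene"); mugcheck(q)
im=np.vstack([p["img"][100:300,160:480],cv2.resize(q["img"][190:290,320:480],(320,200))]); cv2.imwrite("pics/i.png",im[:,:,::-1])
print(env.sense()["time_s"])
E
python3 /tmp/f2.py
```

```text
False
[-10.68014246  -8.05854719  24.55317941] 14.512015295232915
mug_mouth [([505.0, -224.2, 108.3], 0.73)]
mug_base []
mug_handle [([454.2, -253.7, 74.3], 0.72)]
mug [([489.2, -232.6, 5.1], 0.91)]
ztop 105.6 rim (array([ 502.69968391, -225.44378195]), np.float64(0.9688469513780333)) 995 rim slope [-0. -0.]
mug_mouth [([500.1, -222.5, 101.8], 0.84)]
mug_base [([451.9, -255.3, 74.1], 0.66)]
mug_handle [([453.5, -252.9, 72.4], 0.69)]
mug [([488.7, -230.9, 3.2], 0.98)]
ztop 108.6 rim (array([ 503.57688868, -222.97540311]), np.float64(1.2883891380506505)) 76 rim slope [-0.  0.]
mug_mouth [([502.6, -221.9, 101.8], 0.94)]
mug_base [([505.2, -222.1, -0.2], 0.58)]
mug_handle [([456.9, -252.1, 75.7], 0.91)]
mug [([487.0, -229.8, 5.4], 0.62)]
ztop 105.4 rim (array([ 502.43728743, -226.00430682]), np.float64(0.9255909589379421)) 120 rim slope [-0.65 -0.38]
11.5333
```

View pics/i.png

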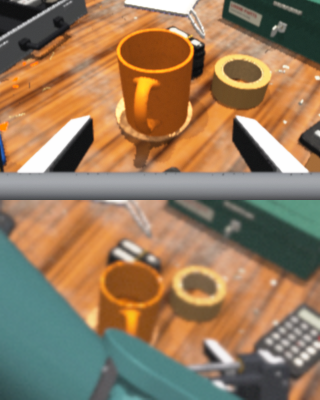

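```bash
cat > /tmp/k.py <<'E'
import numpy as np
W=np.load("/tmp/m1.npy"); c=np.array([503.0,-224.5])
d=np.hypot(*(W[:,:2]-c).T); h=W[(d>48)&(W[:,2]>15)&(W[:,2]<100)&(d<85)]
v=(h[:,:2]-c).mean(0); a=np.arctan2(v[1],v[0]); print("handle az",np.degrees(a),len(h), h[:,2].min(),h[:,2].max())
u=np.array([np.cos(a),np.sin(a)]);n=np.array([-u[1],u[0]])
near=W[(d>42)&(d<85)]
for z0 in range(15,100,8):
    k=near[(near[:,2]>=z0)&(near[:,2]<z0+8)]
    if len(k)>3: r=(k[:,:2]-c)@u; l=(k[:,:2]-c)@n; m=r>40; print(z0,m.sum(),"r",np.percentile(r[m],[5,50,95]).round(),"lat",np.percentile(l[m],[3,97]).round(1)) if m.sum()>3 else 0
E
python3 /tmp/k.py
```

```text
handle az -149.19264488183057 677 32.09055492734228 99.8098992483128
31 43 r [42. 45. 56.] lat [-0.2  7.7]
39 20 r [58. 60. 64.] lat [-5.   5.6]
47 26 r [61. 65. 68.] lat [-5.3  5.5]
55 42 r [67. 69. 71.] lat [-5.9  5.1]
63 64 r [69. 71. 72.] lat [-6.7  5. ]
71 84 r [69. 71. 72.] lat [-6.3  5. ]
79 116 r [66. 69. 70.] lat [-6.3  5.1]
87 191 r [41. 63. 67.] lat [-10.1   9.7]
95 224 r [42. 53. 60.] lat [-6.8  6.1]
```

The mug stands flat again, with its axis at about (503,-224.5) and the handle at -149°. The handle bar is only about 12 mm wide and pivots in a pinch, so I'll grip the body (81 mm) from the handle side and replan the pour.

```bash
cat >> /tmp/h.py <<'E'
ax1=np.array([503.0,-224.5]); MYAW=np.radians(-149.2+90)
H=60.; CF=5.
def tool(base,Rm,al,fl):
    gp=np.array([0,-CF*np.cos(al),H+CF*np.sin(al)])
    return np.asarray(base)+Rm.apply(gp),Rm*tool_in_mug(al,fl)
B=np.array([[sx*37.5,sy*88.5,zz] for sx in(-1,1) for sy in(-1,1) for zz in(-78,-130,-200)]+[[sx*8,sy*54,zz] for sx in(-1,1) for sy in(-1,1) for zz in(19,-20,-60)])
E
cat > /tmp/e2.py <<'E'
import sys; sys.path.insert(0,"/tmp")
from h import *
out=[];why=np.zeros(5,int); D=np.radians
def ik(p,R): return env.solve_ik(p,eul(R))
for al in D([20,30,40]):
 for fl in (1,-1):
  t=tool([*ax1,4],mugR(MYAW),al,fl); qg=ik(*t)
  if qg is None: continue
  print("grasp",np.degrees(al).round(),fl,np.round(qg,2), "pre",ik(t[0]-100*t[1].apply([0,0,1]),t[1]) is not None)
  for sg in(-1,1):
   for dpsi in D([-60,-40,-20,0,20,40,60]):
    for k in range(0,24):
     for lipz in (52,62):
      tf=D(138); P=path(tf,dpsi,k,0.,al,fl,2,lipz,20*sg,sg); p,R,_,b,Rm=P[-1]
      dn=Rm.inv().apply([0,0,-1.]); dn/=np.hypot(dn[0],dn[1])
      if dn[1]<-.6: why[0]+=1; continue
      W=R.apply(B)+p
      M=Rm.apply(MP)+b
      if W[:,2].min()<56 or max(((W[:,:2]-BIN)@CX).max(),((M[:,:2]-BIN)@CX).max())>72: why[1]+=1;continue
      if ik(p,R) is None: why[2]+=1;continue
      for yaw in D([-60,-30,0,30]):
        P=path(tf,dpsi,k,yaw,al,fl,7,lipz,20*sg,sg)
        W=np.vstack([R.apply(B)+p for p,R,*_ in P])
        if W[:,2].min()<56 or ((W[:,:2]-BIN)@CX).max()>75: why[3]+=1; continue
        qs=[]
        for p,R,*_ in P:
            q=ik(p,R)
            if q is None: break
            qs.append(q)
        if len(qs)<7: why[4]+=1; continue
        tz=P[-1][1].apply([0,0,1])
        out.append((np.abs(np.diff(qs,axis=0)).max(),np.degrees([al,dpsi,yaw]).round(),fl,sg,k,lipz,"minz",round(W[:,2].min()),tz.round(2),"lip",dn.round(1),np.round([p[2] for p in P]),P[-1][0].round(),np.round(qs[0],2),np.round(qs[-1],2)))
      break
out.sort(key=lambda r:(r[6],r[0])); print(len(out),why)
for o in out[:16]: print(*o)
E
time python3 /tmp/e2.py
```

```text
grasp 20.0 1 [-1.16  0.3   1.98  1.23  1.44 -0.71] pre True
grasp 20.0 -1 [-1.16  0.3   1.98  1.23  1.44  2.43] pre True
grasp 30.0 1 [-1.1   0.2   1.96  1.09  1.34 -0.55] pre True
grasp 40.0 1 [-1.03  0.12  1.93  0.93  1.27 -0.37] pre True
197 [ 784 1646   41  163  120]
0.39759472170341725 [ 40. -20. -60.] 1 -1 1 52 minz 58 [ 0.27  0.96 -0.02] lip [0.3 1.  1.1] [  0.  25.  49.  74.  98. 120. 138.] [480. 104. 109.] [-0.29 -0.55  2.22  0.75  0.94  0.47] [-0.63  0.44  1.99  1.29  1.79  2.08]
0.4182330855746046 [ 40.   0. -60.] 1 -1 1 52 minz 59 [-0.07  1.   -0.02] lip [0.3 1.  1.1] [  0.  24.  48.  72.  96. 118. 138.] [483. 104. 109.] [-0.29 -0.55  2.22  0.75  0.94  0.47] [-0.52  0.59  1.72  1.13  1.99  2.13]
0.4210471348514404 [ 40.  60. -60.] 1 -1 1 52 minz 59 [-0.9   0.43 -0.02] lip [0.3 1.  1.1] [  0.  23.  46.  69.  92. 115. 138.] [489. 109. 109.] [-0.29 -0.55  2.22  0.75  0.94  0.47] [-0.12  0.97  1.02  0.69  2.6   2.02]
0.42186579190030704 [ 30. -40. -60.] 1 -1 2 62 minz 57 [ 0.76  0.63 -0.13] lip [0.5 0.9 1.1] [  0.  25.  50.  74.  98. 120. 138.] [477. 106. 120.] [-0.39 -0.6   
[... 2044 characters left out ...]
92]
0.4472406216900757 [20. 60.  0.] 1 -1 1 52 minz 68 [-0.82  0.46 -0.35] lip [0.3 1.  1.1] [  0.  24.  48.  72.  96. 118. 138.] [489. 109. 111.] [-0.51  0.25  1.76  1.02  1.85 -0.6 ] [-0.13  0.77  1.11  0.53  2.38  1.92]
0.4492688659149131 [20. 40.  0.] 1 -1 2 52 minz 62 [-0.42  0.86 -0.29] lip [0.5 0.9 1.1] [  0.  24.  49.  73.  96. 119. 138.] [486. 106. 111.] [-0.51  0.25  1.76  1.02  1.85 -0.6 ] [-0.36  0.59  1.45  0.84  2.08  1.98]
0.45238951772484093 [20. 60.  0.] 1 -1 23 52 minz 83 [-0.94 -0.01 -0.35] lip [-0.3  1.   1.1] [  0.  25.  50.  75.  99. 121. 138.] [489. 111. 111.] [-0.51  0.25  1.76  1.02  1.85 -0.6 ] [0.07 0.87 0.94 0.1  2.54 1.86]
real	0m5.503s
user	0m3.268s
sys	0m0.227s
```

```bash
cat >> /tmp/h.py <<'E'
def PP(n=7,k=1,dp=15,lz=54,tf=142): return path(np.radians(tf),np.radians(dp),k,0.0,AL,1,n,lz,-15)
E
cat > /tmp/f3.py <<'E'
import sys; sys.path.insert(0,"/tmp")
from h import *
import cv2
for k,dp in((1,0),(1,15),(0,15),(2,15)):
    P=PP(7,k,dp); print(k,dp,[round((R.apply(B)+p)[:,2].min()) for p,R,*_ in P],[env.solve_ik(p,eul(R)) is not None for p,R,*_ in P],[np.round(((Rm.apply(MP)+b)[:,:2]-BIN)@CX).max() for p,R,t,b,Rm in P])
p,R=tool([*ax1,4],mugR(MYAW),AL,1); tz=R.apply([0,0,1])
env.goto(p-tz*110,eul(R)); f0=env.sense()["contact_force"]; print("hit",env.move_l(p,eul(R),feed=90,until_force=5))
env.gripper_close(grip_force=45); s=env.sense(); print(s["time_s"],s["grip_width"]*94,s["gripper_force"],s["eef_pos"]-p,s["contact_force"])
env.move_l(s["eef_pos"]+[0,0,40],feed=80); s=env.sense(); print(s["grip_width"]*94,s["gripper_force"],s["contact_force"]-f0,s["moment"])
q=env.capture("side"); mugcheck(q); w=env.capture("wrist")
im=np.hstack([w["img"][60:300,160:480],cv2.resize(q["img"][110:225,240:393],(320,240))]); cv2.imwrite("pics/j.png",im[:,:,::-1])
print(env.sense()["time_s"])
E
python3 /tmp/f3.py
```

```text
1 0 [160, 139, 110, 78, 50, 53, 70] [True, True, True, True, True, True, True] [np.float64(25.0), np.float64(44.0), np.float64(63.0), np.float64(75.0), np.float64(73.0), np.float64(62.0), np.float64(47.0)]
1 15 [160, 139, 111, 81, 59, 59, 70] [True, True, True, True, True, True, True] [np.float64(25.0), np.float64(37.0), np.float64(52.0), np.float64(63.0), np.float64(66.0), np.float64(60.0), np.float64(47.0)]
0 15 [160, 139, 112, 80, 74, 74, 86] [True, True, True, True, True, True, True] [np.float64(25.0), np.float64(30.0), np.float64(41.0), np.float64(53.0), np.float64(59.0), np.float64(57.0), np.float64(47.0)]
2 15 [160, 139, 111, 77, 46, 43, 54] [True, True, True, True, True, True, True] [np.float64(25.0), np.float64(43.0), np.float64(61.0), np.float64(72.0), np.float64(72.0), np.float64(63.0), np.float64(46.0)]
hit False
13.625 79.01011442224545 44.99351765960455 [-0.13607271 -0.03851608  0.2660292 ] [-2.6013225  -0.51349777  1.64202254]
79.19678035021046 45.009556375443935 [-0.11873298 -1.02669882 -3.27385949] [-0.34914071  0.77368426  0.00291725]
mug_mouth [([502.1, -222.1, 142.9], 0.82)]
mug_base [([505.7, -224.5, 46.7], 0.65)]
mug_handle [([454.8, -254.5, 111.1], 0.9)]
mug [([489.8, -234.1, 45.0], 0.61)]
ztop 148.2 rim (array([ 504.10746298, -223.00789549]), np.float64(1.3485769542820947)) 69 rim slope [ 0.01 -0.  ]
14.625
```

View pics/j.png

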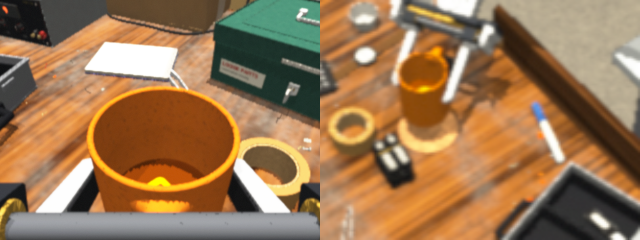

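The mug is firmly held and upright, clear of the coaster (right half, mug at ~(425,85)). Next: carry it over and pour.

```bash
cat > /tmp/p.py <<'E'
import sys; sys.path.insert(0,"/tmp")
from h import *
import cv2
P=PP(7,0,15)
s=env.sense(); env.move_l(s["eef_pos"]+[0,0,75],feed=180)
env.move_l(P[0][0],eul(P[0][1]),feed=180)
s=env.sense(); print(s["time_s"],s["grip_width"]*94,s["contact_force"])
for p,R,t,*_ in P[1:]:
    env.goto(p,eul(R)); s=env.sense(); print(round(t),s["time_s"],(s["grip_width"]*94).round(1),s["contact_force"].round(1))
env.wait(0.6)
q=env.capture("side"); c=env.capture("scene"); w=env.capture("wrist")
for pic in(q,c,w):
    print("fobs",[(np.round(d["centre"]).tolist(),round(d["score"],2)) for d in env.place_of(pic,"fob_a")[:6]])
print(env.sense()["contact_force"])
im=np.hstack([cv2.resize(q["img"][160:290,290:450],(390,317)),cv2.resize(c["img"][130:260,190:350],(390,317))]); cv2.imwrite("pics/k.png",im[:,:,::-1])
E
python3 /tmp/p.py
```

```text
17.225 78.74775890715063 [-0.07060066 -0.23231287 -3.11652039]Traceback (most recent call last):
  File "/tmp/p.py", line 9, in <module>
    env.goto(p,eul(R)); s=env.sense(); print(round(t),s["time_s"],(s["grip_width"]*94).round(1),s["contact_force"].round(1))
                                                                  ^^^^^^^^^^^^^^^^^^^^^^^^^^
AttributeError: 'float' object has no attribute 'round'
```

```bash
sed -i '/feed=180/d; s/(s\["grip_width"\]\*94).round(1)/round(s["grip_width"]*94,1)/' /tmp/p.py; python3 /tmp/p.py
```

```text
17.775 79.02415764494629 [ 0.82112207  0.08935063 -2.09051177]
27 18.025 79.0 [ 0.6  0.4 -2.6]
54 18.55 78.9 [ 0.1 -0.3 -3.3]
80 19.05 79.3 [ 0.1  0.4 -2.9]
105 19.575 79.3 [ 0.1 -0.1 -3.1]
127 20.1167 78.8 [ 0.4  0.2 -2.1]
142 20.6417 78.9 [-0.2 -0.1 -1.7]
fobs [([498.0, 104.0, 36.0], 0.49)]
fobs [([508.0, 110.0, 35.0], 0.57), ([501.0, 101.0, 28.0], 0.45), ([496.0, 106.0, 16.0], 0.36)]
fobs [([506.0, 109.0, 38.0], 0.62)]
[-0.46150984  0.02783267 -3.1114615 ]
```

View pics/k.png

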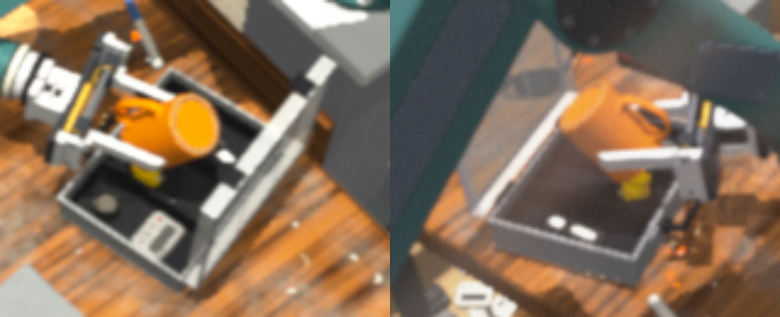

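The yellow fobs lie beneath the mouth inside the middle bin, at about (148,178) in the left view. They look heaped against the lip, so I'll lift the mug while tipped and check.

```bash
cat > /tmp/r.py <<'E'
import sys; sys.path.insert(0,"/tmp")
from h import *
import cv2
s=env.sense(); env.move_l(s["eef_pos"]+[-8,-2,35],feed=60); env.wait(0.4)
def loc(c): d=np.array(c[:2])-BIN; return round(float(d@CX)),round(float(d@[-.9627,-.2706])),round(c[2])
q=env.capture("side"); c=env.capture("scene"); w=env.capture("wrist")
for pic in(q,c,w):
    print("fobs(local)",[(loc(d["centre"]),round(d["score"],2)) for d in env.place_of(pic,"fob_a")[:6]])
for i in range(3): print(env.sense()["contact_force"],end=" "); env.wait(.1)
print(env.sense()["time_s"])
im=np.hstack([cv2.resize(q["img"][160:290,290:450],(390,317)),cv2.resize(w["img"],(390,317))]); cv2.imwrite("pics/l.png",im[:,:,::-1])
for pic,n in((q,"q"),(c,"c"),(w,"w")):
    hsv=cv2.cvtColor(pic["img"],cv2.COLOR_RGB2HSV); m=cv2.inRange(hsv,(24,140,110),(36,255,255))>0
    W=cloud(pic,m); L=(W[:,:2]-BIN); L=np.c_[L@CX,L@[-.9627,-.2706],W[:,2]]; k=(abs(L[:,0])<110)&(abs(L[:,1])<130)&(L[:,2]<150); L=L[k]
    if len(L): print(n,len(L),"pct",np.percentile(L,[0,10,50,90,100],axis=0).round().tolist())
E
python3 /tmp/r.py
```

```text
fobs(local) [((-32, -12, 38), 0.66), ((-45, 3, 111), 0.54), ((-334, -34, 0), 0.35)]
fobs(local) [((-401, 178, -2), 0.62), ((-38, -15, 30), 0.59), ((-30, -18, 35), 0.54), ((-30, -14, 14), 0.38)]
fobs(local) [((-28, -23, 39), 0.63)]
[ 0.41177474  0.69346226 -2.99067281] [ 0.2384091   0.40251943 -1.50425439] [ 0.10759586  0.57155565 -1.57377187] 23.2917
q 77 pct [[-51.0, -35.0, 14.0], [-44.0, -28.0, 26.0], [-32.0, -19.0, 37.0], [-20.0, -8.0, 41.0], [-15.0, 2.0, 49.0]]
c 13 pct [[-45.0, -28.0, 32.0], [-38.0, -24.0, 33.0], [-33.0, -15.0, 35.0], [-28.0, -12.0, 37.0], [-25.0, -11.0, 39.0]]
w 2708 pct [[-77.0, -31.0, 6.0], [-53.0, -29.0, 26.0], [-47.0, -18.0, 35.0], [-29.0, -4.0, 36.0], [9.0, 14.0, 150.0]]
```

View pics/l.png

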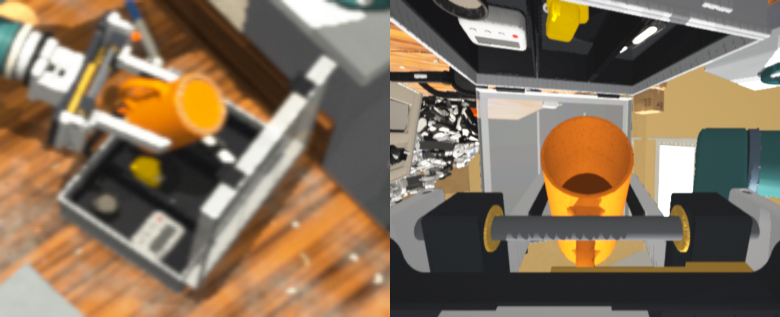

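All three fobs now lie in the middle bin, stacked to z≈36, which matches three 10 mm blocks on the 6 mm bin floor. The mug looks empty. Returning it to the coaster.

```bash
cat > /tmp/s.py <<'E'
import sys; sys.path.insert(0,"/tmp")
from h import *
import cv2
P=PP(7,0,15)
for p,R,*_ in (P[5],P[3],P[1]): env.goto(p+[0,0,25],eul(R))
env.move_l(P[0][0]+[0,0,15],eul(P[0][1]),feed=150)
p,R=tool([*CO,4],mugR(MYAW),AL,1)
env.move_l(p+[0,0,80],eul(R),feed=200); env.wait(.2)
q=env.capture("side"); mugcheck(q)
env.move_l(p+[0,0,10],feed=120); print("touch",env.move_l(p-[0,0,3],feed=20,until_force=4))
s=env.sense(); print(s["time_s"],s["eef_pos"]-p,s["contact_force"])
env.ungrasp(); env.wait(.2)
env.move_l(s["eef_pos"]-R.apply([0,0,1])*115,feed=150)
w=env.capture("wrist"); W=mugcheck(w)
c=env.capture("scene"); mugcheck(c); mugcheck(env.capture("side"))
r=env.regions_of(w,"coaster"); C=cloud(w,r[0]["pixels"]); C=C[(C[:,2]>-3)&(C[:,2]<9)]
h=cv2.convexHull(C[:,:2].astype(np.float32))[:,0]; print("coaster",fitc(h,50))
im=np.hstack([w["img"][60:300,160:480],cv2.resize(c["img"][190:310,320:480],(320,240))]); cv2.imwrite("pics/m.png",im[:,:,::-1])
print(env.sense()["time_s"])
E
python3 /tmp/s.py
```

```text
mug_mouth [([507.4, -216.1, 184.4], 0.66)]
mug_base [([512.6, -213.7, 88.9], 0.67)]
mug_handle [([459.3, -246.3, 154.1], 0.56)]
mug [([494.3, -223.6, 86.7], 0.78)]
ztop 188.4 rim (array([ 509.72815482, -213.97346526]), np.float64(1.360397201361991)) 69 rim slope [-0.01  0.02]
touch True
29.8333 [ 0.17799484 -0.03387425  0.20656853] [ 0.38609163 -0.82106578  3.58049622]
mug_mouth [([509.0, -216.0, 106.3], 0.96)]
mug_base []
mug_handle [([459.6, -245.2, 74.6], 0.59)]
mug [([494.1, -225.1, 2.9], 0.89)]
ztop 105.7 rim (array([ 508.23812722, -217.17468408]), np.float64(0.875353354238527)) 1237 rim slope [-0.   -0.01]
mug_mouth [([506.6, -216.9, 101.7], 0.6)]
mug_base [([508.8, -213.2, 1.4], 0.71)]
mug_handle [([460.1, -242.4, 76.8], 0.94)]
mug [([496.2, -224.4, 2.6], 0.75)]
ztop 105.0 rim (array([ 508.48393043, -217.44529834]), np.float64(1.198749490308927)) 150 rim slope [-0.07 -0.06]
mug_mouth [([505.8, -215.3, 104.9], 0.96)]
mug_base [([513.9, -215.6, 6.0], 0.62)]
mug_handle [([461.8, -244.6, 72.8], 0.58)]
mug [([497.6, -224.5, 7.2], 0.85)]
ztop 108.1 rim (array([ 508.97607021, -214.38022857]), np.float64(1.0657615627021926)) 77 rim slope [0.   0.02]
coaster (array([ 507.42727041, -216.31393181]), np.float64(0.2612696344443819))
32.3667
```

View pics/m.png

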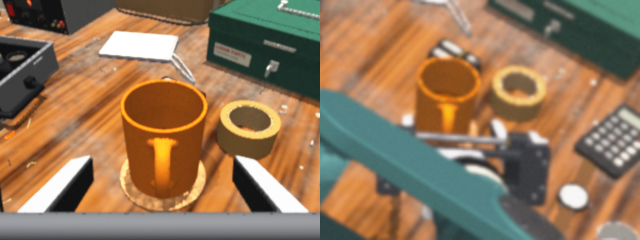

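The mug stands upright at (508,-217), and the coaster centre is (507.5,-216). Now the lid.

```bash
cat > /tmp/t.py <<'E'
import sys; sys.path.insert(0,"/tmp")
from h import *
import cv2
HG=np.array([451.3,227.3,50.]); c3=np.array([*CX,0]); zz=np.array([0,0,1.])
yaw=np.arctan2(CX[1],CX[0])   # tool x along case x -> closing line along hinge
E=None
for y in (yaw,yaw-np.pi):
    e=eul(Ro.from_euler("z",y)*Ro.from_euler("x",np.pi)); q=env.solve_ik([430,310,330],e)
    if q is not None: E=e;print(np.round(q,2)); break
def tcp(th,off,r=150): return HG+r*(-np.cos(th)*c3+np.sin(th)*zz)+off*(np.sin(th)*c3+np.cos(th)*zz)+19*zz
s=env.sense(); env.move_l(s["eef_pos"]+[0,0,120],feed=250); env.gripper_close(grip_force=20)
env.goto([430,20,380],E); st=tcp(1.62,75); env.goto([st[0],st[1],350],E)
env.move_l(st,feed=200); print(env.sense()["time_s"],st)
F=[]
for th in np.arange(1.62,0.93,-0.1):
    env.move_l(tcp(th,27),feed=130); F.append(env.sense()["contact_force"].round(1).tolist())
print(F)
s=env.sense(); env.move_l(s["eef_pos"]+[0,0,70],feed=200); env.wait(.5)
for n in("side","scene"):
    p=env.capture(n); print([(t,[(np.round(d["centre"]).tolist(),round(d["score"],2)) for d in env.place_of(p,t)[:1]]) for t in("lid_edge","lid_hinge","mug_mouth","charger")])
    if n=="side": cv2.imwrite("pics/n.png",p["img"][:,:,::-1])
print(env.sense()["time_s"])
E
python3 /tmp/t.py
```

```text
[0.52 0.05 1.21 0.   1.89 0.24]
37.5917 [429.03319082 306.51750626 215.12967488]
[[-0.5, 0.1, 0.2], [-0.0, 0.4, -0.2], [0.3, 0.4, 0.5], [-0.2, -0.0, 0.6], [-0.5, 0.0, 0.1], [0.4, -0.4, -0.1], [-0.0, 0.5, 0.6]]
[('lid_edge', [([506.0, 41.0, 68.0], 0.73)]), ('lid_hinge', [([451.0, 231.0, 50.0], 0.77)]), ('mug_mouth', [([510.0, -215.0, 103.0], 0.71)]), ('charger', [([409.0, -300.0, 0.0], 0.68)])]
[('lid_edge', [([501.0, 38.0, 68.0], 0.68)]), ('lid_hinge', [([452.0, 225.0, 51.0], 0.94)]), ('mug_mouth', [([507.0, -217.0, 101.0], 0.56)]), ('charger', [([413.0, -301.0, -3.0], 0.68)])]
41.2083
```

View pics/n.png

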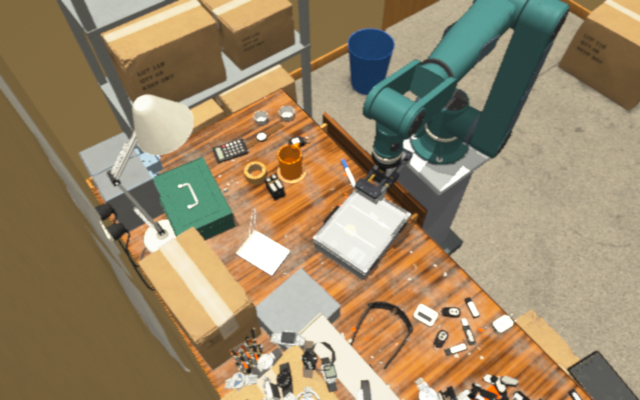

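The lid is shut (edge at z=68, which is 50+18) and the mug is on its coaster at ~(290,165). I'll press it lightly to confirm, then hand in.

```bash
cat > /tmp/u.py <<'E'
import sys; sys.path.insert(0,"/tmp")
from h import *
xy=np.array([451.3,227.3])-CX*160
s=env.sense(); env.move_l([*xy,150],feed=200)
hit=env.move_l([*xy,80],feed=40,until_force=8); z=env.sense()["eef_pos"][2]-19; print(hit,z)
env.move_l([*xy,220],feed=150); env.wait(.3)
p=env.capture("side"); print(env.place_of(p,"lid_edge")[:1],env.sense()["time_s"])
if abs(z-68)<5: print(env.close_job())
E
python3 /tmp/u.py
```

```text
True 68.2354595763611
[{'centre': [503.5, 37.1, 64.8], 'score': 0.56}] 45.0417
the job is handed in; nothing more can be done
None
```

The job is handed in after about 45 s of robot time: the three fobs are in the empty bin, the mug stands upright in the middle of its coaster, and the lid is fully closed; on the first lift by the handle the mug slipped, so I set it down and gripped its body instead.

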